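# Draw the spent filter cartridge out of the desoldering station with a pull hook

## Task

Take the pull hook from its stand, hook the wire bail of the spent filter cartridge deep in the desoldering station's bore and draw the cartridge out with the hook. Set it down gently, upright, on the floor of the black tray, unhook it, and hang the hook back in its stand as you found it. Feel your way: never force the bail, the cartridge or the station (keep each push or pull of the hook under 25 N), keep your fingers off the cartridge, and leave the other things on the bench alone.

Things in the scene. Friction and masses are not known exactly. Their poses are not given: they have to be found in the camera images.
- station: Desoldering station: grey box 150 (x) x 130 (y) x 95 mm high, fixed, screen and knob on its -x front, one round bore in its top. Origin under its centre, z up. Two sprung rubber pads in the bore wall, 31 mm above the bench, drag on the cartridge with about 4 to 9 N for the first 20 mm of its way out and hold it near the bore's axis.
- bore_mouth (a point): Centre of the bore's round mouth, in the station's top, 95 mm above the bench; z up. The bore is vertical, 60 mm in diameter, 83 mm deep (floor 12 mm above the bench).
- cartridge: Spent filter cartridge: white plastic drum, 56 mm diameter, 30 mm high, about 0.15 kg, standing on the bore's floor. Origin at the centre of its underside, z up through its top face. A stiffly hinged steel wire bail (see bail_hinge) stands on its top face.
- bail_hinge (a point): On the cartridge's axis, 4 mm above its top face, axes as the cartridge's. The bail (3.5 mm wire) hinges about y here; its straight 20 mm top bar is parallel to y, 22 mm from y. It starts leaning an unmeasured 0 to 0.87 rad to +x or to -x: see or feel which. About 3 N at the bar turns it, it stays where left, also upright; hard stops at 0.95 rad either way.
- hook_grip (a point): Centre of the pull hook's handle: black, 20 x 20 mm square (sides along x and y), 56 mm tall, on a 34 x 34 x 5 mm collar whose underside is 33 mm below this point. The hook (0.1 kg) hangs upright in its stand, z up. Under the collar on the axis: a 7 mm sleeve, 50 mm long, then a 4 mm steel rod with the foot (see hook).
- hook: The whole pull hook; origin on its axis at the collar's underside, axes as hook_grip. Its rod is telescopic, clamped tight at an unmeasured length: the foot's underside lies 82 to 112 mm below this origin; see it or feel it (touch a known surface). The plastic-dipped foot, 4 mm thick, points along +x, its end 14 mm from the axis, turned up to 10 mm above its underside.
- stand_slot (a point): Where the hook's axis hangs, on the upper side of the fixed aluminium hook stand (78 x 80 mm, upper side 125 mm above the bench). The slot in its 8 mm thick top runs from -8 to +20 mm along x and is 14 mm wide in y: the hook goes in with its foot along +x until its collar rests on the top. z up.
- tray: Low black plastic tray for spent parts, fixed, 130 (x) x 120 (y) x 22 mm high, walls and floor 4 mm thick, empty. Origin at the centre of its underside, z up.
- flux_jar: Bystander: amber jar, 44 mm diameter, 42 mm high; origin under its centre.
- spool: Bystander: grey solder spool, 56 mm diameter, 40 mm high; origin under its centre.
- driver: Bystander: screwdriver 150 mm long lying flat in front of the station.
- phone: Bystander: black telephone lying flat, 72 x 150 x 9 mm; origin under its centre.
- wash_bottle: Bystander: clear bottle, 50 mm diameter, 110 mm high; origin under its centre.
Mind the look-alikes: they are no part of the job. What is shaped like the hook but red is not meant.

How it is judged:
By the outcome, as a careful person would: the job done as asked, in the order asked, and still so for the second after the job is handed in, with the robot touching nothing.
It also fails if it takes over 72 s, if anything falls off the work surface, if the arm or the gripper's body presses on something with over 40 N, if the wrist force passes 120 N, or if a joint passes its speed limit or range.

## Robot

A 7-joint arm with a two-finger parallel gripper is mounted at the origin on the work surface. World frame = base frame: x ahead of the robot, y to its left, z up, the work surface at z = 0. Lengths are in m, angles in degrees, forces in N, time in s.
With the tool pointing down it reaches from about 0.4 to 0.75 m from the base axis. Payload 19.5 kg.
Tool frame: the origin (TCP) lies on the front face of the gripper's body, between the roots of the fingers; the fingertips stand 73 mm ahead of it and the grasp point (between the pads) lies 54 mm ahead of it; z points along the fingers, y is the direction in which the jaws open and shut (so a half turn about z gives the same grasp; the last joint's range is limited). The gripper opens to 85 mm and grips with 20 to 120 N. Pads are 22 mm wide; open, the fingers measure 114 mm over their backs; the gripper's body (76 mm by 85 mm) begins 54 mm behind the grasp point. The pads swing forward as they close: fully open they stand 13 mm farther back than shut.
Start: joints at [66.595, 40.479, -1.581, 85.061, 1.261, 54.483, -4.326], TCP at [0.206, -0.537, 0.304] pointing down, gripper open.
Joint ranges: [-155.06, 155.06], [-18.47, 123.98], [-90, 86.84], [0, 140.48], [-83.41, 263.41], [0, 116], [-161.91, 161.91]. Speed limits (degrees/s): [108.29, 108.29, 147.25, 147.25, 172.46, 172.46, 172.46].

## Interface

Orientations are given as [roll, pitch, yaw] about the fixed x, y, z axes, in that order (R = Rz(yaw) Ry(pitch) Rx(roll)).
In Python, from rig import ctrl, camera gives the robot as it stands.
- The arm moves only by the tool step_arm, never from a script. Its argument "series" is one flat list of numbers, 7 for each row, row after row: the finger opening in mm, from 0 to 85.4, then the shift along the world's x, y, z normalised to -1 to 1, where 1 is 0.3 m, then the turn, a rotation vector about the world's x, y, z normalised to -1 to 1, where 1 is 180 degrees. A call has 1 to 12 rows; each row shifts and turns the pose as measured when the row begins; what a row does not reach is not made up. A row lasts 1/8 s, in which the tool goes at most 62.5 mm and 10.7 degrees, less where a joint would pass 70% of its speed; a pose out of reach is approached as far as the arm can. A call with a number of a shift or a turn outside -1 to 1 is refused whole. A call with a gripper value outside its range is refused whole. The fingers move at their own pace and stop on an object; "grip_force" is the grip in N (left out, the last holds). Time passes only in rows, so rows that do not move let the fingers close. It gives the time, the measured TCP pose, the force and the opening at its end, in the units of the state.
- ctrl.state(): the state, without advancing time (a new reading comes with each control period).
- camera(name): name is "scene" or "top" or "wrist"; returns a dict with "pixels" (384x512x3 uint8, blue, green, red), "camera_matrix" (3x3 intrinsics, pixels), "eye" and "attitude" of the camera in the world. Camera axes: x right, y down, z forward; pixel columns grow to the right and rows downward; lengths in m; the calibration is good to about 2 mm. A picture is of the moment at which its call begins. There is no depth.
- ctrl.job_done(): hands the job in, once; it reports no verdict.
The state is a dict: "time": time; "qpos": joint angles; "joint_velocities": joint speeds; "effort": joint torques, N m; "position": TCP position; "orientation": TCP orientation; "contact_force": force on the tool from outside, world axes, zero at the start; "ft_torque": the same for the moment, N m; "gripper_width": finger opening in m.
Only numpy, scipy, OpenCV 4.12 (cv2) and the standard library are available. Lean on these libraries where they do the work, as an engineer would, in place of code of your own. Each camera call takes 0.05 s, during which the arm holds its last target. There are 200 camera calls.

## Working session

There is one attempt and no reset: what is moved stays moved. The work goes in short steps, Python scripts to look and compute and a tool call to move; the robot and the scene stay as the last step left them, time stands still between calls to the robot, and variables do not carry over. Pictures are saved under pics/ and viewed, about 8 in all and at most 12, crops included, and the job is handed in when it is done.

Besides the shell and the picture viewer there is one more tool, called after "Call:" by a JSON object that holds its "fn" and its "kwargs", one argument or row to a line. step_arm: Moves the arm, as the interface text tells. Scaled input: -1 to 1 covers 0.3 m each way for a shift and 180 degrees each way for a turn. Its arguments: {"type":"object","properties":{"series":{"type":"array"},"grip_force":{"type":"number"}},"required":["series"]}

```bash
mkdir -p pics
cat > h.py <<'E'
import numpy as np,cv2,json,sys
from rig import ctrl,camera
from scipy.spatial.transform import Rotation as R
def shot(n,f):
    c=camera(n); cv2.imwrite(f'pics/{f}.png',c['pixels']); 
    json.dump({k:np.array(c[k]).tolist() for k in('camera_matrix','eye','attitude')},open(f'pics/{f}.json','w')); return c
def cam(f):
    c=json.load(open(f'pics/{f}.json')); K=np.array(c['camera_matrix']);e=np.array(c['eye']);a=np.array(c['attitude'])
    if a.shape!=(3,3): a=R.from_euler('xyz',a,degrees=True).as_matrix() if a.size==3 else R.from_quat(a).as_matrix()
    return K,e,a
def px(f,u,v,z):
    K,e,a=cam(f); d=a@np.linalg.solve(K,[u,v,1]); return e+d*(z-e[2])/d[2]
def proj(f,p):
    K,e,a=cam(f); q=K@(a.T@(np.array(p)-e)); return q[:2]/q[2]
E
python3 - <<'E'
from h import *
for n in('scene','top','wrist'):
    c=shot(n,n+'0'); print(n,c['eye'],c['attitude'],c['camera_matrix'])
a=cv2.imread('pics/top0.png');b=cv2.imread('pics/scene0.png')
cv2.imwrite('pics/a_top.png',cv2.resize(a,(800,600),interpolation=cv2.INTER_CUBIC))
cv2.imwrite('pics/a_scene.png',cv2.resize(b,(800,600),interpolation=cv2.INTER_CUBIC))
print(ctrl.state())
E
```

```text
scene [0.89155805 0.70961852 1.0158367 ] [-142.10890577   -0.71747483  151.90583985] [[429.41582174   0.         252.78210141]
 [  0.         429.41582174 184.15684002]
 [  0.           0.           1.        ]]
top [0.40616039 0.06537678 1.10341724] [-171.73589726   -0.92672476  -88.47705338] [[404.1600845    0.         266.02358279]
 [  0.         404.1600845  189.46694828]
 [  0.           0.           1.        ]]
wrist [ 0.28324405 -0.50723303  0.37466642] [ 1.61263564e+02  9.22732120e-02 -6.90339702e+01] [[327.62222474   0.         256.56890475]
 [  0.         327.62222474 191.03444695]
 [  0.           0.           1.        ]]
{'time': 0.15, 'qpos': array([66.59312764, 40.50648602, -1.58320871, 85.07621049,  1.26052039,
       54.48230072, -4.32564143]), 'joint_velocities': array([ 0.01533452, -0.08041668, -0.0400691 , -0.03012147, -0.03522424,
       -0.07535629, -0.12572164]), 'effort': array([-7.18717474e-04, -8.83302355e+01,  1.23491295e+00, -2.36188459e+01,
        1.69491721e-02,  5.43250833e-03, -4.21921911e-06]), 'position': array([ 0.20619161, -0.53662248,  0.30353552]), 'orientation': array([-1.79952320e+02,  6.71913325e-04,  2.10183625e+01]), 'contact_force': array([ 0.52815772, -0.34877258,  0.59723863]), 'ft_torque': array([-0.01407959,  0.02607157, -0.01497804]), 'gripper_width': 0.08539507466991207}
```

View pics/a_top.png

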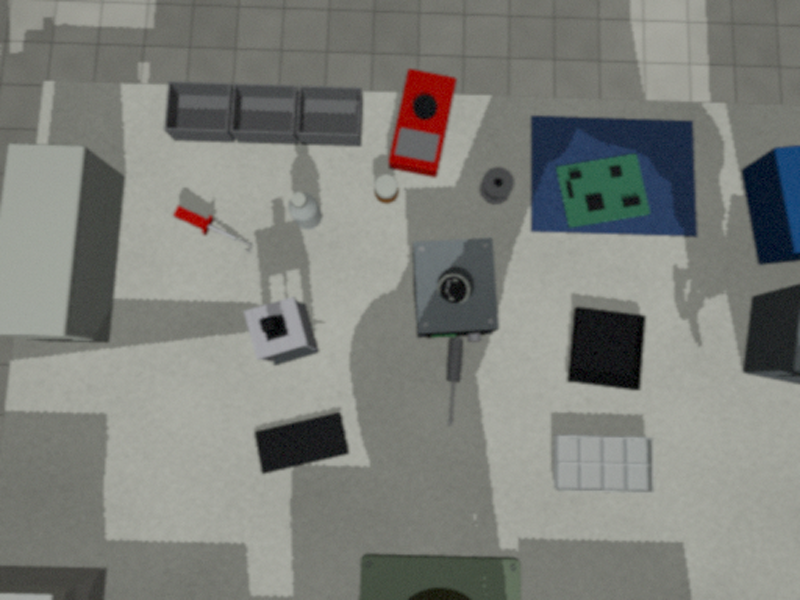

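View pics/a_scene.png

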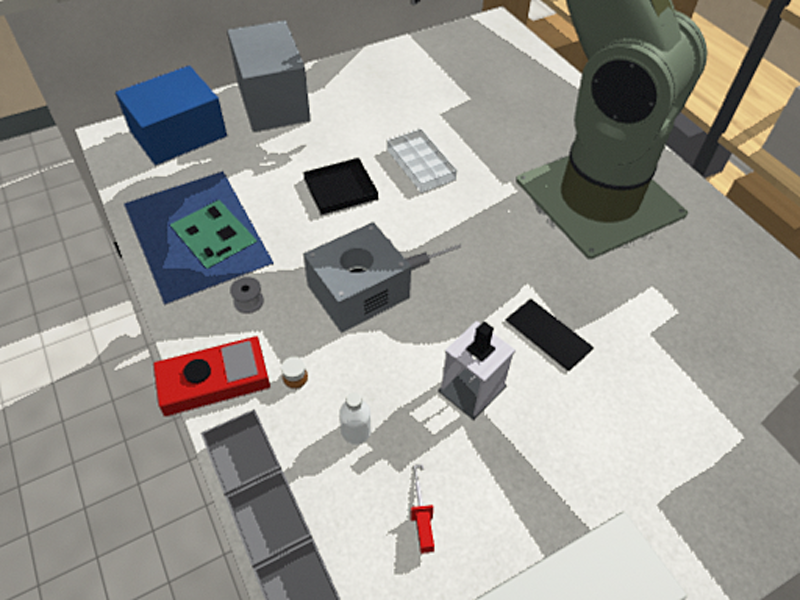

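Top view (800 px): the black hook hangs in its stand at (273,326), station bore at (455,288), black tray at (607,347). Possible confusions: the red hook lying at (195,218), the screwdriver at (453,370), the phone at (302,441) (black, flat like the tray), the grey bins at (265,113) and the white box at (603,462). I choose the black upright hook and the black walled tray. Next, one enlarged crop of these.

Run:
```python
from h import *
a=cv2.imread('pics/top0.png');b=cv2.imread('pics/scene0.png')
def cr(im,u,v,w,h,s): return cv2.resize(im[v:v+h,u:u+w],(w*s,h*s),interpolation=cv2.INTER_CUBIC)
# 400x300 each
M=np.vstack([np.hstack([cr(a,140,175,80,60,5),cr(a,250,145,80,60,5)]),np.hstack([cr(a,350,190,80,60,5),cr(b,270,195,80,60,5)])])
cv2.imwrite('pics/b.png',M)
```

```text
(no output)
```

View pics/b.png

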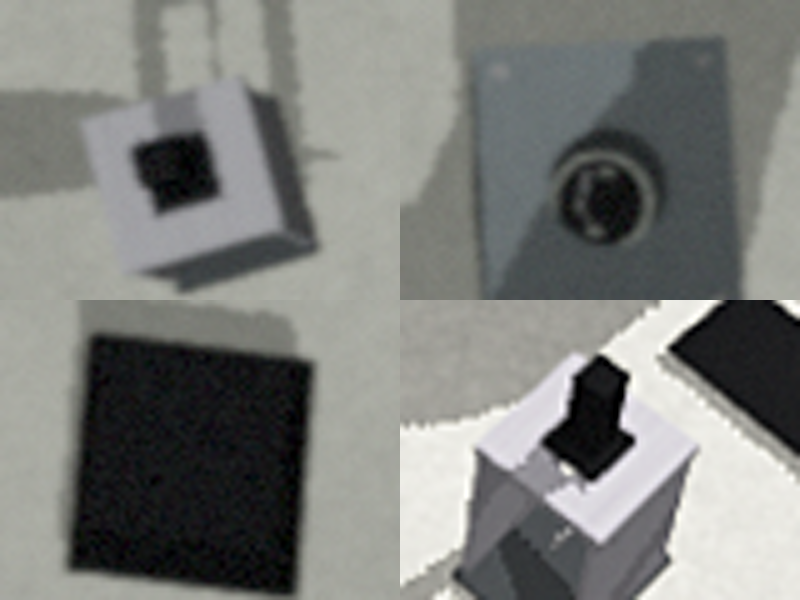

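Run:
```python
from h import *
P=lambda l,z,o,q:np.array([px('top0',o[0]+(u-q[0])/5,o[1]+(v-q[1])/5,z) for u,v in l])
def rep(n,C):
    print(n,C.mean(0).round(4),[round(float(np.linalg.norm(C[i]-C[(i+1)%4])),4) for i in range(len(C))],[round(float(np.degrees(np.arctan2(*(C[(i+1)%4]-C[i])[1::-1]))),1) for i in range(len(C))])
rep('stand',P([(82,122),(240,78),(285,232),(128,272)],.125,(140,175),(0,0)))
rep('tray',P([(90,335),(313,362),(295,592),(70,568)],.022,(350,190),(0,300)))
a=[(x*.64,y*.64) for x,y in[(413,240),(492,239),(497,331),(418,336)]]
rep('station',np.array([px('top0',u,v,.095) for u,v in a]))
print('bore',P([(608,187)],.095,(250,145),(400,0)))
print('handle',P([(158,146)],.150+.011,(140,175),(0,0)), 'collar', P([(182,173)],.130,(140,175),(0,0)))
print(px('top0',195*.64,218*.64,0.02),'redhook')
```

```text
stand [0.4919 0.2679 0.125 ] [0.0789, 0.0787, 0.0772, 0.0767] [-72.5, -160.9, 106.0, 20.4]
tray [ 0.4831 -0.2789  0.022 ] [0.1216, 0.1243, 0.1205, 0.126] [-95.3, 174.1, 85.5, -5.4]
station [ 0.5713 -0.0103  0.095 ] [0.1295, 0.1512, 0.127, 0.1573] [-87.5, -176.4, 95.2, 4.5]
bore [[ 0.57296601 -0.01126242  0.095     ]]
handle [[0.50228223 0.27329534 0.161     ]] collar [[0.4927172 0.2678389 0.13     ]]
[0.69112468 0.4429448  0.02      ] redhook
```

Call:
{"fn": "step_arm", "kwargs": {
  "series": [85,0.145,0.097,0.033,0,0,0,85,0.145,0.097,0.033,0,0,0,85,0.145,0.097,0.033,0,0,0,85,0.145,0.097,0.033,0,0,0,85,0.1,0.18,0,0,0,0,85,0.1,0.18,0,0,0,0,85,0.1,0.18,0,0,0,0,85,0.1,0.18,0,0,0,0,85,0.017,0.2,0,0,0,0,85,0.017,0.2,0,0,0,0,85,0.017,0.2,0,0,0,0,85,0.017,0.2,0,0,0,0],
  "grip_force": 40
}}

```text
time: 1.65
position: [0.524, 0.0487, 0.3418]
orientation: [-179.8, 0.1, 20.6]
contact_force: [1.0, 0.4, -0.7]
gripper_width: 0.0852
```

Call:
{"fn": "step_arm", "kwargs": {
  "series": [85,-0.04,-0.2,0,0,0,0,85,0,-0.03,0,0,0,0]
}}

```text
time: 1.9
position: [0.5121, -0.0106, 0.3411]
orientation: [-179.7, 0.1, 21.7]
contact_force: [0.3, 0.6, 0.3]
gripper_width: 0.0851
```

Run:
```python
from h import *
shot('wrist','w1'); a=cv2.imread('pics/w1.png')
u,v=proj('w1',[.573,-.011,.06]);print(u,v,proj('w1',[.573,-.011,.095]))
u=int(np.clip(u-80,0,352));v=int(np.clip(v-60,0,264));print('off',u,v)
cv2.imwrite('pics/c.png',cv2.resize(a[v:v+120,u:u+160],(800,600),interpolation=cv2.INTER_CUBIC))
```

```text
279.9880736392978 105.77721309116995 [282.29361328 108.63384404]
off 199 45
```

View pics/c.png

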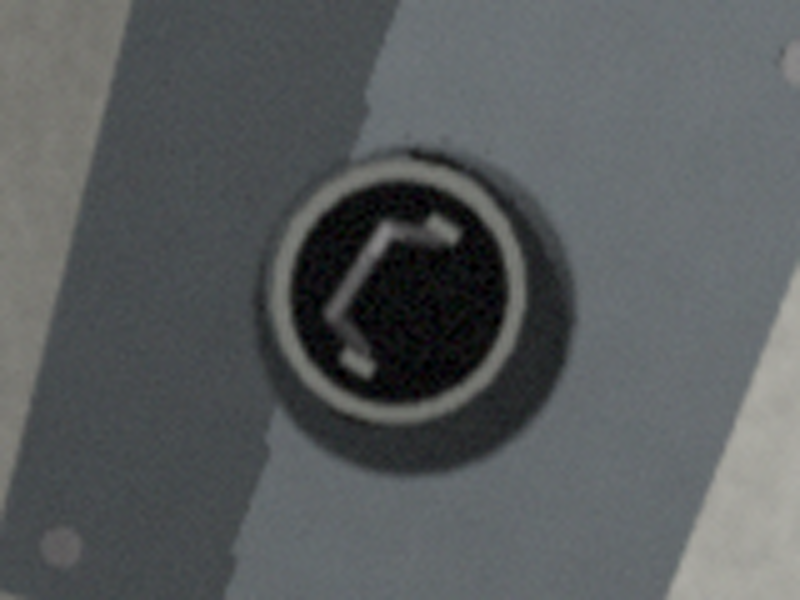

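Wrist crop (5x): bore mouth centred at (416,312), cartridge's rim ring centre (399,289), bail bar from (385,232) to (330,312), and hinge lugs at (441,230) and (358,360). The bail therefore leans towards the bar's side (upper-left in the image).

Run:
```python
from h import *
g=lambda u,v,z:px('w1',199+u/5,45+v/5,z)
m=g(416,312,.095);c=g(399,289,.042);print('mouth',m,'drum',c, 'diams',np.linalg.norm(g(257,312,.095)-g(575,312,.095)),np.linalg.norm(g(270,289,.042)-g(527,289,.042)))
l1,l2=g(441,230,.046),g(358,360,.046);print('lugs',l1,l2,(l1+l2)/2)
for z in(.058,.062,.066,.068):
    b1,b2=g(385,232,z),g(330,312,z);b=(b1+b2)/2;d=b1-b2
    h=(l1+l2)/2; hor=np.linalg.norm((b-h)[:2])
    print(z,b,np.linalg.norm(d),np.degrees(np.arctan2(d[1],d[0])),'hor',hor,'len',np.hypot(hor,z-.046),'off dir',np.degrees(np.arctan2(*(b-h)[1::-1])))
```

```text
mouth [ 0.57400622 -0.01047454  0.095     ] drum [ 0.57460408 -0.01012156  0.042     ] diams 0.059789762777745205 0.05615510155343755
lugs [ 0.58932276 -0.01338368  0.046     ] [ 0.55756463 -0.00732275  0.046     ] [ 0.57344369 -0.01035321  0.046     ]
0.058 [5.75119284e-01 5.51225270e-04 5.80000000e-02] 0.01963111132110057 -13.265956414326498 hor 0.011032423468988192 len 0.016300747455226756 off dir 81.26418484723123
0.062 [0.57527729 0.00076581 0.062     ] 0.0194093778393223 -13.265956414326626 hor 0.011269197649580101 len 0.019570253336768578 off dir 80.63584880488033
0.066 [0.5754353 0.0009804 0.066    ] 0.019187644357544244 -13.265956414326594 hor 0.011507271252776738 len 0.023074169360672164 off dir 80.03344203818835
0.068 [0.5755143 0.0010877 0.068    ] 0.019076777616655216 -13.265956414326578 hor 0.011626770410452302 len 0.024883363723125728 off dir 79.74150605854489
```

Call:
{"fn": "step_arm", "kwargs": {
  "series": [85,0.03,0.2,0,0,0,0,85,0,0.2,0,0,0,0,85,-0.02,0.2,0,0,0,-0.01,85,-0.02,0.2,0,0,0,-0.01,85,-0.04,0.12,0,0,0,0]
}}

```text
time: 2.58
position: [0.4972, 0.272, 0.3403]
orientation: [-179.6, 0.1, 17.5]
contact_force: [-1.0, -0.6, 0.7]
gripper_width: 0.0848
```

Run:
```python
from h import *
print(ctrl.state()['position'])
shot('wrist','w2'); shot('scene','s2');a=cv2.imread('pics/w2.png')
u,v=proj('w2',[.4925,.268,.13]);print(u,v)
u=int(np.clip(u-100,0,312));v=int(np.clip(v-75,0,234));print('off',u,v)
cv2.imwrite('pics/d.png',cv2.resize(a[v:v+150,u:u+200],(800,600),interpolation=cv2.INTER_CUBIC))
```

```text
[0.49722599 0.27195828 0.340348  ]
260.7814827160682 182.93813288225527
off 160 107
```

View pics/d.png

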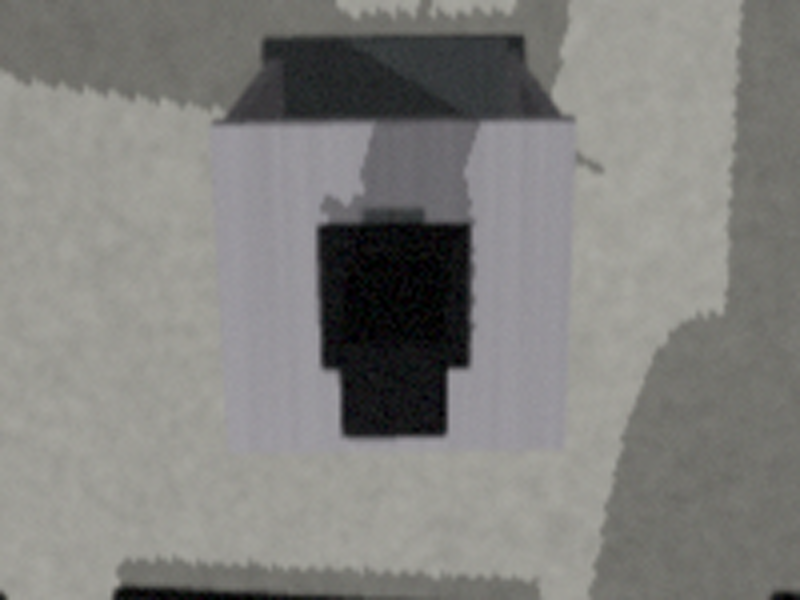

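Crop of the stand: the collar is a black square from (318,225) to (469,365) and the handle's top back edge runs from (342,436) to (447,436). The slot shows at (393,215), and the stand's upper side lies between (213,122) and (565,450). It is the right hook: black and upright.

Run:
```python
from h import *
g=lambda u,v,z:px('w2',160+u/4,107+v/4,z)
C=np.array([g(*p,.130) for p in[(318,225),(470,225),(468,365),(322,365)]])
print('collar',C.mean(0),[np.linalg.norm(C[i]-C[(i+1)%4]).round(4) for i in range(4)],np.degrees(np.arctan2(*(C[0]-C[3])[1::-1])))
d=g(342,436,.186)-g(447,436,.186);print('handle back edge mid',(g(342,436,.186)+g(447,436,.186))/2,np.linalg.norm(d),np.degrees(np.arctan2(d[1],d[0]))-90)
S=np.array([g(*p,.125) for p in[(213,122),(573,122),(565,450),(232,450)]]);print('stand',S.mean(0),[np.linalg.norm(S[i]-S[(i+1)%4]).round(4) for i in range(4)],[np.degrees(np.arctan2(*(S[i]-S[(i+1)%4])[1::-1])).round(1) for i in range(4)])
print(ctrl.state()['qpos'])
a=cv2.imread('pics/s2.png');u,v=proj('s2',[.4925,.268,.08]);print(u,v)
```

```text
collar [0.49359149 0.27038686 0.13      ] [np.float64(0.0335), np.float64(0.0328), np.float64(0.0334), np.float64(0.0329)] 18.10411402565656
handle back edge mid [0.48404676 0.26729188 0.186     ] 0.01958860275038912 17.647788500826067
stand [0.49297021 0.2699039  0.125     ] [np.float64(0.0787), np.float64(0.078), np.float64(0.0792), np.float64(0.0782)] [np.float64(107.5), np.float64(18.7), np.float64(-72.3), np.float64(-161.7)]
[ -34.58122609   37.68044341    5.31085902   83.58773223   -4.3308556
   58.9609907  -100.36904447]
304.70039402036866 231.25698553554946
```

Call:
{"fn": "step_arm", "kwargs": {
  "series": [85,-0.012,-0.005,-0.15,0,0,0.003,85,0,0,-0.15,0,0,0,85,0,0,-0.11,0,0,0,85,0,0,-0.02,0,0,0,20,0,0,0,0,0,0,10,0,0,0,0,0,0,10,0,0,0,0,0,0,10,0,0,0,0,0,0,10,0,0,0,0,0,0],
  "grip_force": 60
}}

```text
time: 3.8
position: [0.4945, 0.2703, 0.212]
orientation: [-179.5, -0.2, 18.1]
contact_force: [0.5, -1.0, -2.1]
gripper_width: 0.0195
```

Call:
{"fn": "step_arm", "kwargs": {
  "series": [10,0,0,0.05,0,0,0,10,0,0,0.1,0,0,0,10,0,0,0.14,0,0,0,10,0,0,0.14,0,0,0,10,0,0,0,0,0,0]
}}

```text
time: 4.42
position: [0.4939, 0.27, 0.349]
orientation: [-179.5, -0.3, 18.1]
contact_force: [0.3, 0.2, -1.5]
gripper_width: 0.0195
```

Run:
```python
from h import *
s=ctrl.state();print(s['position'],s['orientation'],s['contact_force'])
shot('wrist','w3'); shot('scene','s3');a=cv2.imread('pics/w3.png');b=cv2.imread('pics/s3.png')
p=s['position'];u,v=proj('s3',[p[0],p[1],p[2]-.087-.09]);print(u,v)
u=int(np.clip(u-50,0,412));v=int(np.clip(v-75,0,234));print('off',u,v)
cv2.imwrite('pics/e.png',np.hstack([cv2.resize(b[v:v+150,u:u+100],(400,600),interpolation=cv2.INTER_CUBIC),cv2.resize(a[84:384,156:356],(400,600),interpolation=cv2.INTER_CUBIC)]))
```

```text
[0.49387408 0.26998325 0.34898263] [-179.46428535   -0.29673391   18.09841971] [ 0.28429658  0.19280712 -1.47128452]
308.83567692218566 211.70126933240738
off 258 136
```

View pics/e.png

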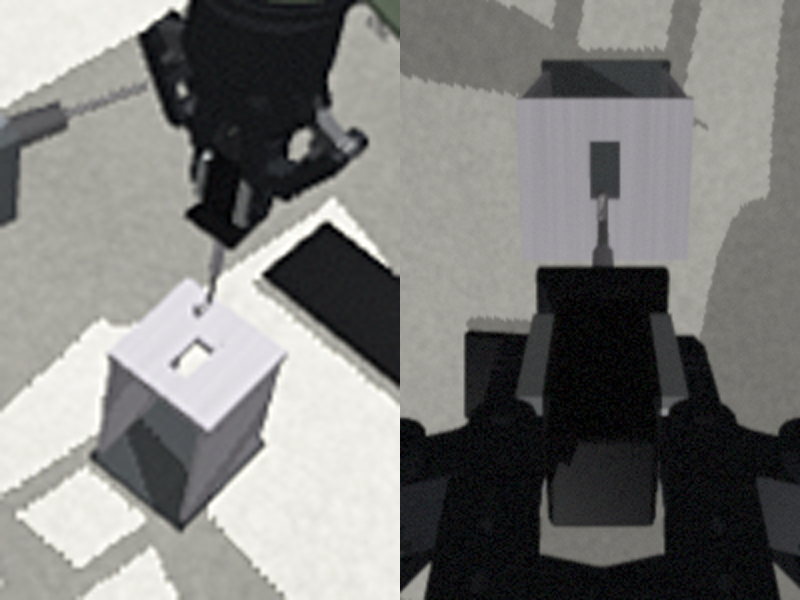

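Run:
```python
from h import *
p=np.array([.4939,.27,.349]);n=np.array([np.cos(np.radians(18)),np.sin(np.radians(18)),0])
for L in(0,.05,.082,.09,.1,.112):
    q=p-[0,0,.087+L]
    f=lambda x:((proj('s3',x)-[258,136])*4).round(0)
    w=lambda x:((proj('w3',x)-[156,84])*2+[400,0]).round(0)
    print(L,f(q),f(q+.014*n),f(q+.014*n+[0,0,.01]),w(q),w(q+.014*n),w(q+.014*n+[0,0,.01]))
```

```text
0 [222. 211.] [206. 226.] [208. 215.] [604. 317.] [604. 269.] [604. 285.]
0.05 [211. 264.] [196. 278.] [198. 268.] [605. 249.] [605. 210.] [605. 220.]
0.082 [205. 295.] [190. 309.] [192. 300.] [605. 219.] [606. 184.] [605. 191.]
0.09 [203. 303.] [188. 317.] [190. 307.] [606. 212.] [606. 178.] [606. 185.]
0.1 [201. 312.] [186. 326.] [188. 317.] [606. 205.] [606. 172.] [606. 178.]
0.112 [199. 323.] [184. 337.] [186. 328.] [606. 196.] [606. 165.] [606. 171.]
```

Scene/wrist crop: the hook is out of its stand, with its foot tip near (197,308) on the left and (603,197) on the right, so the foot's underside is about 83 mm below the collar. I'll carry it over to the bore and turn the foot to 78°.

Call:
{"fn": "step_arm", "kwargs": {
  "series": [10,0.043,-0.16,0,0,0,0.055,10,0.043,-0.16,0,0,0,0.055,10,0.043,-0.16,0,0,0,0.055,10,0.043,-0.16,0,0,0,0.055,10,0.043,-0.16,0,0,0,0.055,10,0.043,-0.16,0,0,0,0.055,10,0,0,0,0,0,0]
}}

```text
time: 5.4
position: [0.5692, -0.0273, 0.339]
orientation: [-179.0, 0.4, 79.6]
contact_force: [-0.5, 1.1, -1.0]
gripper_width: 0.0194
```

Call:
{"fn": "step_arm", "kwargs": {
  "series": [10,0.007,0.029,-0.1,0.003,-0.0035,-0.009,10,0,0,-0.08,0,0,0,10,0,0,0,0,0,0]
}}

```text
time: 5.78
position: [0.5702, -0.0169, 0.2818]
orientation: [-179.3, -0.3, 77.8]
contact_force: [-0.7, 0.0, -0.7]
gripper_width: 0.0198
```

Run:
```python
from h import *
s=ctrl.state();print(s['position'],s['orientation'],s['contact_force'])
shot('wrist','w4');shot('scene','s4');a=cv2.imread('pics/w4.png');b=cv2.imread('pics/s4.png')
p=s['position'];u,v=proj('w4',[.574,-.010,.08]);print(u,v)
u=int(np.clip(u-50,0,412));v=int(np.clip(v-75,0,234));
U,V=proj('s4',[.574,-.010,.12]);U=int(U-50);V=int(V-75);print('off',u,v,U,V)
cv2.imwrite('pics/f.png',np.hstack([cv2.resize(a[v:v+150,u:u+100],(400,600),interpolation=cv2.INTER_CUBIC),cv2.resize(b[V:V+150,U:U+100],(400,600),interpolation=cv2.INTER_CUBIC)]))
```

```text
[ 0.5702102  -0.0168961   0.28176034] [-179.26583675   -0.3225472    77.80568295] [-0.68381935  0.03680512 -0.74627185]
262.5031099749706 173.11253275480112
off 212 98 177 84
```

View pics/f.png

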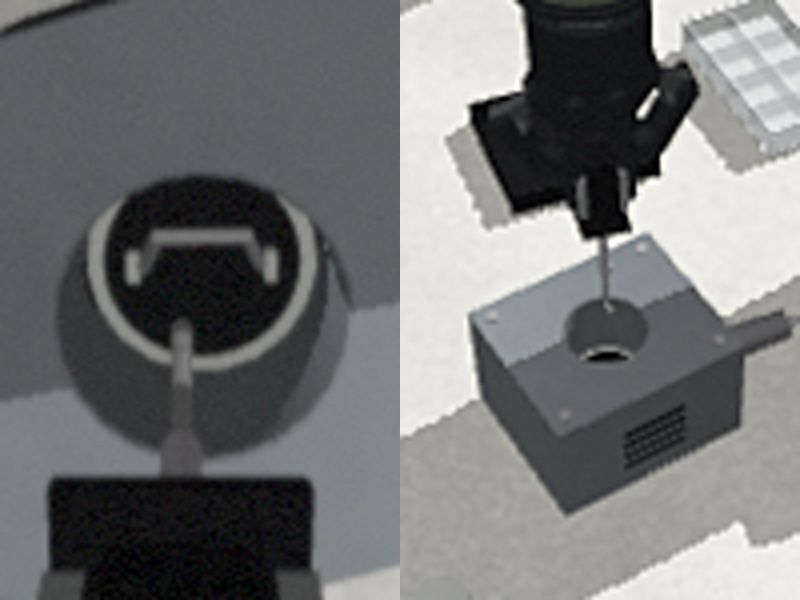

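Run:
```python
from h import *
s=ctrl.state();p=s['position'];a=np.radians(78);n=np.array([np.cos(a),np.sin(a),0]);m=np.array([-n[1],n[0],0])
w=lambda x:((proj('w4',x)-[212,98])*4).round(0)
for L in(.082,.086,.09):
    q=p-[0,0,.087+L];print(L,'tip',w(q+.014*n+[0,0,.01]),'tipbot',w(q+.014*n),'sleeve end',w(p-[0,0,.137]),'collar front',w(p-[0,0,.087]+.017*n))
q=np.array([p[0],p[1],.058]);print('tip at depth',w(q+.014*n))
g=lambda u,v,z:px('w4',212+u/4,98+v/4,z)
b1,b2=g(152,236,.065),g(255,240,.065);l1,l2=g(134,270,.046),g(270,268,.046)
b=(b1+b2)/2;h=(l1+l2)/2
for nm,x in(('bar',b),('hinge',h),('hook',p)):print(nm,x,'n',(x-h)@n,'m',(x-h)@m)
print(np.linalg.norm(b1-b2),np.degrees(np.arctan2(*(b1-b2)[1::-1]))-90,np.degrees(np.arctan2(*(l1-l2)[1::-1]))-90)
```

```text
0.082 tip [194. 330.] tipbot [194. 315.] sleeve end [194. 447.] collar front [193. 467.]
0.086 tip [194. 324.] tipbot [194. 310.] sleeve end [194. 447.] collar front [193. 467.]
0.09 tip [194. 318.] tipbot [194. 304.] sleeve end [194. 447.] collar front [193. 467.]
tip at depth [195. 248.]
bar [5.76530852e-01 9.70585348e-05 6.50000000e-02] n 0.011832595431791024 m -0.0002583064697636397
hinge [ 0.57381806 -0.01142326  0.046     ] n 0.0 m 0.0
hook [ 0.57087591 -0.01697877  0.28355643] n -0.006045811915686117 m 0.0017227956586255333
0.02311160736021714 75.66329367367459 78.81390064069507
```

Left crop: bar from (152,236) to (255,240), squarely ahead of the foot, whose tip is at (182,320). The hook sits about 4 mm to the left of the bail's middle. I'll correct that, then descend gently.

Call:
{"fn": "step_arm", "kwargs": {
  "series": [10,0.0135,-0.003,0,0,0,0,10,0,0,-0.08,0,0,0,10,0,0,-0.07,0,0,0,10,0,0,-0.03,0,0,0,10,0,0,-0.015,0,0,0,10,0,0,0,0,0,0]
}}

```text
time: 6.62
position: [0.5773, -0.0175, 0.2279]
orientation: [-179.8, -0.4, 77.8]
contact_force: [0.5, 0.3, -0.6]
gripper_width: 0.0194
```

Call:
{"fn": "step_arm", "kwargs": {
  "series": [10,-0.006,0,-0.02,0,0,0,10,0,0,0,0,0,0]
}}

```text
time: 6.88
position: [0.5757, -0.0175, 0.2224]
orientation: [-179.9, -0.5, 77.8]
contact_force: [-0.0, -0.5, -0.5]
gripper_width: 0.0193
```

Call:
{"fn": "step_arm", "kwargs": {
  "series": [10,0,0,0,0,0,0]
}}

```text
time: 7.0
position: [0.5757, -0.0175, 0.2226]
orientation: [-179.9, -0.5, 77.8]
contact_force: [0.9, 0.3, -1.3]
gripper_width: 0.019
```

Call:
{"fn": "step_arm", "kwargs": {
  "series": [10,0,0,-0.014,0,0,0,10,0.003,0.015,0,0,0,0,10,0.002,0.01,0,0,0,0,10,0,0,0,0,0,0]
}}

```text
time: 7.5
position: [0.5774, -0.0092, 0.2183]
orientation: [-179.9, -0.5, 77.8]
contact_force: [0.0, 0.0, -0.3]
gripper_width: 0.0192
```

Call:
{"fn": "step_arm", "kwargs": {
  "series": [10,0.002,0.01,0,0,0,0,10,0.002,0.01,0,0,0,0,10,0,0,0,0,0,0]
}}

```text
time: 7.88
position: [0.5787, -0.0029, 0.2183]
orientation: [-179.9, -0.5, 77.8]
contact_force: [-0.0, -0.1, -2.2]
gripper_width: 0.0192
```

Run:
```python
from h import *
s=ctrl.state();print(s['position'],s['contact_force'])
shot('wrist','w5');a=cv2.imread('pics/w5.png')
u,v=proj('w5',[.574,-.005,.06]);u=int(u-50);v=int(v-37);print(u,v)
cv2.imwrite('pics/g.png',cv2.resize(a[v:v+75,u:u+100],(800,600),interpolation=cv2.INTER_CUBIC))
```

```text
[ 0.57872182 -0.0028587   0.21834058] [-0.04493805 -0.07393338 -2.22314901]
201 165
```

View pics/g.png

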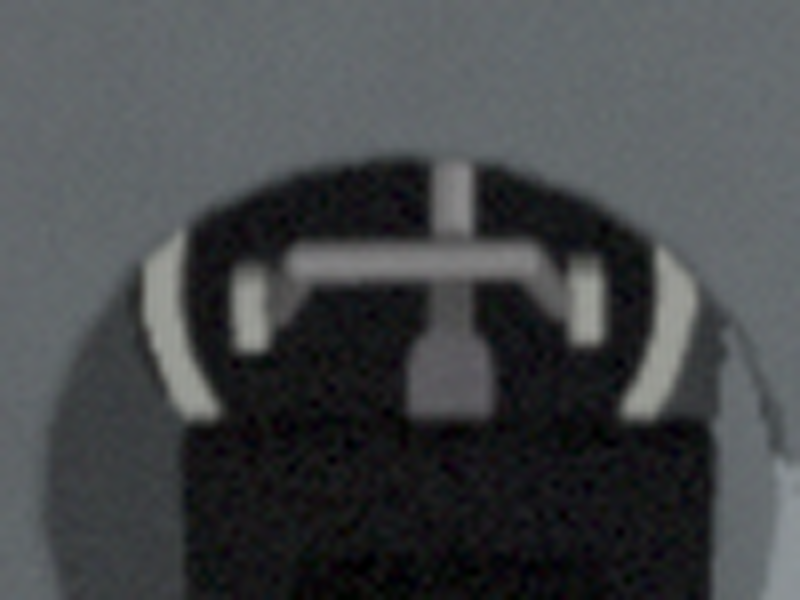

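The foot lies under the bar (centre (415,262)) with its tip beyond at (452,165), about 3 mm right of the middle. I'll centre it, raise it, then draw the bail upright.

Call:
{"fn": "step_arm", "kwargs": {
  "series": [10,-0.01,0.002,0,0,0,0,10,0,0,0.015,0,0,0,10,0,0,0.015,0,0,0,10,0,0,0,0,0,0]
}}

```text
time: 8.43
position: [0.5755, -0.0025, 0.2283]
orientation: [-179.9, -0.5, 77.8]
contact_force: [1.3, 0.1, -1.3]
gripper_width: 0.0194
```

Call:
{"fn": "step_arm", "kwargs": {
  "series": [10,0,0,0.006,0,0,0,10,0,0,0.006,0,0,0,10,0,0,0,0,0,0]
}}

```text
time: 8.8
position: [0.5752, -0.003, 0.2314]
orientation: [-179.9, -0.4, 77.7]
contact_force: [0.5, -1.2, -4.7]
gripper_width: 0.0195
```

Call:
{"fn": "step_arm", "kwargs": {
  "series": [10,-0.002,-0.01,0.001,0,0,0,10,-0.002,-0.01,0.001,0,0,0,10,0,0,0,0,0,0]
}}

```text
time: 9.18
position: [0.574, -0.0089, 0.2321]
orientation: [-179.9, -0.5, 77.8]
contact_force: [0.3, -0.6, -4.2]
gripper_width: 0.0192
```

Call:
{"fn": "step_arm", "kwargs": {
  "series": [10,-0.002,-0.01,0.003,0,0,0,10,-0.002,-0.01,0.003,0,0,0,10,0,0,0,0,0,0]
}}

```text
time: 9.55
position: [0.5728, -0.015, 0.234]
orientation: [-179.9, -0.5, 77.8]
contact_force: [0.5, 1.7, -5.1]
gripper_width: 0.0194
```

Call:
{"fn": "step_arm", "kwargs": {
  "series": [10,-0.002,-0.01,0.003,0,0,0,10,0,0,0,0,0,0]
}}

```text
time: 9.8
position: [0.5721, -0.0182, 0.235]
orientation: [-179.9, -0.5, 77.8]
contact_force: [0.3, 0.1, -4.0]
gripper_width: 0.0193
```

Call:
{"fn": "step_arm", "kwargs": {
  "series": [10,0,0,0.005,0,0,0,10,0,0,0.005,0,0,0,10,0,0,0.005,0,0,0]
}}

```text
time: 10.18
position: [0.5718, -0.0186, 0.2392]
orientation: [-179.8, -0.4, 77.8]
contact_force: [1.2, -1.9, -9.2]
gripper_width: 0.0194
```

Call:
{"fn": "step_arm", "kwargs": {
  "series": [10,0,0,0.006,0,0,0,10,0,0,0.006,0,0,0,10,0,0,0.006,0,0,0,10,0,0,0,0,0,0]
}}

```text
time: 10.68
position: [0.5718, -0.0186, 0.2451]
orientation: [-179.8, -0.4, 77.8]
contact_force: [0.8, -0.2, -7.7]
gripper_width: 0.0196
```

Call:
{"fn": "step_arm", "kwargs": {
  "series": [10,0,0,0.008,0,0,0,10,0,0,0.008,0,0,0,10,0,0,0.008,0,0,0]
}}

```text
time: 11.05
position: [0.5717, -0.0186, 0.2526]
orientation: [-179.8, -0.4, 77.8]
contact_force: [0.6, -0.2, -9.8]
gripper_width: 0.0194
```

Call:
{"fn": "step_arm", "kwargs": {
  "series": [10,0,0,0.01,0,0,0,10,0,0,0.01,0,0,0,10,0,0,0.012,0,0,0,10,0,0,0.012,0,0,0,10,0,0,0,0,0,0]
}}

```text
time: 11.68
position: [0.5721, -0.0186, 0.268]
orientation: [-179.9, -0.5, 77.8]
contact_force: [0.1, 0.3, -1.7]
gripper_width: 0.0194
```

Run:
```python
from h import *
s=ctrl.state();print(s['position'],s['contact_force'])
shot('wrist','w6');a=cv2.imread('pics/w6.png')
u,v=proj('w6',[.574,-.010,.09]);u=int(u-100);v=int(v-75);print(u,v)
cv2.imwrite('pics/h.png',cv2.resize(a[v:v+150,u:u+200],(800,600),interpolation=cv2.INTER_CUBIC))
```

```text
[ 0.57213106 -0.01855939  0.26795504] [ 0.10650998  0.26416383 -1.6642723 ]
157 105
```

View pics/h.png

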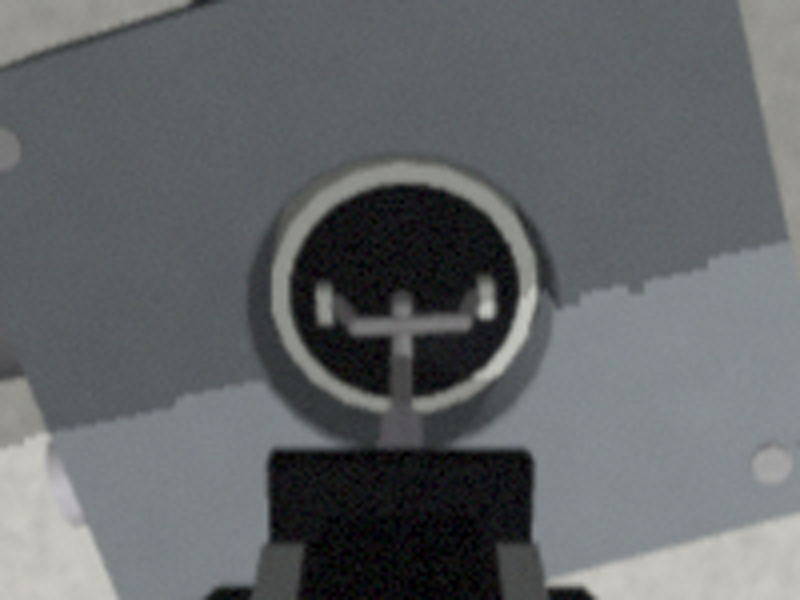

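The cartridge rises with the hook: ring centre (405,285), bar (410,325) held by the tip at (402,300), bail about upright. I'll keep lifting.

Call:
{"fn": "step_arm", "kwargs": {
  "series": [10,0,0,0.02,0,0,0,10,0,0,0.035,0,0,0,10,0,0,0.045,0,0,0,10,0,0,0.045,0,0,0,10,0,0,0.045,0,0,0,10,0,0,0.04,0,0,0,10,0,0,0.03,0,0,0,10,0,0,0.015,0,0,0]
}}

```text
time: 12.72
position: [0.572, -0.0184, 0.3573]
orientation: [-180.0, -0.5, 77.8]
contact_force: [-0.5, -0.5, -2.7]
gripper_width: 0.0195
```

Call:
{"fn": "step_arm", "kwargs": {
  "series": [10,-0.006,-0.018,0,0,0,0,10,-0.015,-0.045,0,0,0,0,10,-0.027,-0.08,0,0,0,0,10,-0.036,-0.107,0,0,0,0,10,-0.039,-0.116,0,0,0,0,10,-0.039,-0.116,0,0,0,0,10,-0.039,-0.116,0,0,0,0,10,-0.036,-0.107,0,0,0,0,10,-0.03,-0.09,0,0,0,0,10,-0.018,-0.054,0,0,0,0,10,-0.009,-0.027,0,0,0,0,10,-0.006,-0.018,0,0,0,0]
}}

```text
time: 14.22
position: [0.4729, -0.3021, 0.354]
orientation: [-179.6, -0.4, 77.5]
contact_force: [0.6, 0.5, -2.0]
gripper_width: 0.0193
```

Run:
```python
from h import *
s=ctrl.state();print(s['position'],s['orientation'],s['contact_force'])
shot('wrist','w7');shot('scene','s7');a=cv2.imread('pics/w7.png');b=cv2.imread('pics/s7.png')
u,v=proj('s7',s['position']-[0,0,.2]);u=int(u-75);v=int(v-100);print(u,v)
cv2.imwrite('pics/i.png',np.hstack([cv2.resize(a[84:384,106:406],(400,400)),cv2.resize(b[v:v+150,u:u+150],(400,400),interpolation=cv2.INTER_CUBIC)]))
```

```text
[ 0.47286764 -0.30212998  0.35402934] [-179.64577527   -0.39793341   77.5319755 ] [ 0.55277347  0.47898952 -2.04777337]
140 -21Traceback (most recent call last):
  File "<stdin>", line 5, in <module>
cv2.error: OpenCV(4.12.0) /io/opencv/modules/imgproc/src/resize.cpp:4208: error: (-215:Assertion failed) !ssize.empty() in function 'resize'
```

Call:
{"fn": "step_arm", "kwargs": {
  "series": [10,0.014,0.025,0,0,0,0,10,0.01,0.02,-0.05,0,0,0,10,0,0,-0.08,0,0,0,10,0,0,-0.05,0,0,0,10,0,0,0,0,0,0,10,0,0,0,0,0,0]
}}

```text
time: 15.08
position: [0.4837, -0.2819, 0.2999]
orientation: [-179.8, -0.5, 77.9]
contact_force: [-0.1, 0.9, -2.1]
gripper_width: 0.0193
```

Run:
```python
from h import *
s=ctrl.state();print(s['position'],s['orientation'],s['contact_force'])
shot('wrist','w7');shot('scene','s7');a=cv2.imread('pics/w7.png');b=cv2.imread('pics/s7.png')
u,v=proj('s7',s['position']-[0,0,.2]);u=max(int(u-75),0);v=max(int(v-75),0);print(u,v)
cv2.imwrite('pics/i.png',np.hstack([cv2.resize(a[84:384,106:406],(400,400)),cv2.resize(b[v:v+150,u:u+150],(400,400),interpolation=cv2.INTER_CUBIC)]))
```

```text
[ 0.48372126 -0.2819057   0.29985163] [-179.7898359    -0.50514046   77.92901953] [-0.12536081  0.92079052 -2.0581985 ]
140 21
```

View pics/i.png

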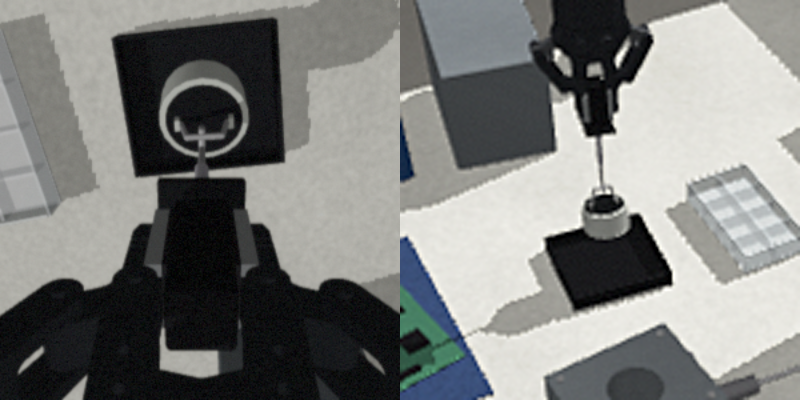

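Wrist and scene views show the cartridge hanging upright over the tray's middle (ring at (204,118) on the left, drum at (607,215) on the right). I'll lower it slowly.

Call:
{"fn": "step_arm", "kwargs": {
  "series": [10,0,0,-0.03,0,0,0,10,0,0,-0.05,0,0,0,10,0,0,-0.05,0,0,0,10,0,0,-0.04,0,0,0,10,0,0,-0.02,0,0,0,10,0,0,0,0,0,0]
}}

```text
time: 15.92
position: [0.4836, -0.2823, 0.2406]
orientation: [-179.9, -0.5, 77.9]
contact_force: [-0.5, 0.3, -2.2]
gripper_width: 0.0192
```

Call:
{"fn": "step_arm", "kwargs": {
  "series": [10,0,0,-0.01,0,0,0,10,0,0,-0.01,0,0,0,10,0,0,-0.006,0,0,0,10,0,0,-0.004,0,0,0,10,0,0,-0.004,0,0,0,10,0,0,-0.004,0,0,0,10,0,0,0,0,0,0]
}}

```text
time: 16.8
position: [0.484, -0.2825, 0.2294]
orientation: [-180.0, -0.4, 77.9]
contact_force: [-0.2, -0.9, -3.6]
gripper_width: 0.0196
```

Call:
{"fn": "step_arm", "kwargs": {
  "series": [10,0,0,-0.006,0,0,0,10,0,0,-0.006,0,0,0,10,0,0,0,0,0,0]
}}

```text
time: 17.18
position: [0.4841, -0.2823, 0.2256]
orientation: [-180.0, -0.5, 77.9]
contact_force: [0.4, 0.7, -0.9]
gripper_width: 0.0194
```

Call:
{"fn": "step_arm", "kwargs": {
  "series": [10,0,0,-0.015,0,0,0,10,0,0,-0.015,0,0,0,10,0,0,-0.014,0,0,0,10,0,0,0,0,0,0]
}}

```text
time: 17.68
position: [0.4841, -0.2824, 0.2114]
orientation: [-180.0, -0.4, 77.9]
contact_force: [0.4, -0.9, -1.5]
gripper_width: 0.0194
```

Call:
{"fn": "step_arm", "kwargs": {
  "series": [10,-0.002,-0.01,0,0,0,0,10,-0.002,-0.01,0,0,0,0,10,0,0,0,0,0,0]
}}

```text
time: 18.05
position: [0.4828, -0.2891, 0.2116]
orientation: [180.0, -0.4, 77.9]
contact_force: [-0.1, 0.8, -0.3]
gripper_width: 0.0192
```

Call:
{"fn": "step_arm", "kwargs": {
  "series": [10,-0.003,-0.015,0,0,0,0,10,-0.003,-0.015,0,0,0,0,10,-0.003,-0.012,0,0,0,0,10,0,0,0,0,0,0]
}}

```text
time: 18.55
position: [0.4798, -0.3029, 0.2117]
orientation: [180.0, -0.4, 77.8]
contact_force: [0.3, 0.4, -0.3]
gripper_width: 0.0194
```

Run:
```python
from h import *
s=ctrl.state();print(s['position'],s['contact_force'])
shot('wrist','w8');a=cv2.imread('pics/w8.png')
u,v=proj('w8',[.486,-.275,.04]);u=int(u-100);v=max(int(v-75),0);print(u,v)
cv2.imwrite('pics/j.png',cv2.resize(a[v:v+150,u:u+200],(600,450),interpolation=cv2.INTER_CUBIC))
```

```text
[ 0.47977443 -0.3029063   0.21171877] [ 0.29730636  0.40244096 -0.29526677]
157 82
```

View pics/j.png

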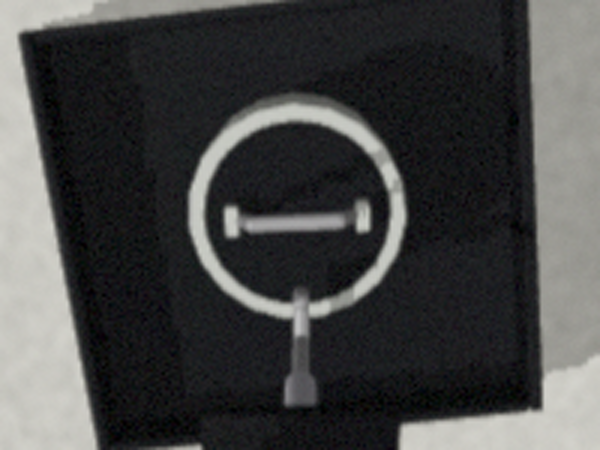

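The foot (tip at (302,295)) is clear of the bar (centre (297,222)). The cartridge stands upright in the tray. I'll lift away and return to the stand.

Call:
{"fn": "step_arm", "kwargs": {
  "series": [10,0,0,0.08,0,0,0,10,0,0,0.16,0,0,0,10,0,0,0.14,0,0,0,10,0,0,0.08,0,0,0,10,0.02,0.08,0,0,0,0,10,0.035,0.14,0,0,0,-0.028,10,0.035,0.14,0,0,0,-0.028,10,0.035,0.14,0,0,0,-0.028,10,0.035,0.14,0,0,0,-0.028,10,0.035,0.14,0,0,0,-0.028,10,0.02,0.14,0,0,0,-0.028,10,0,0.14,0,0,0,-0.028]
}}

```text
time: 20.1
position: [0.5443, 0.025, 0.3542]
orientation: [180.0, -0.5, 41.3]
contact_force: [0.9, -0.3, -0.3]
gripper_width: 0.0196
```

Call:
{"fn": "step_arm", "kwargs": {
  "series": [10,-0.02,0.14,0,0,0,-0.025,10,-0.025,0.14,0,0,0,-0.025,10,-0.03,0.14,0,0,0,-0.025,10,-0.035,0.14,0,0,0,-0.02,10,-0.025,0.1,0,0,0,-0.015,10,-0.015,0.05,0,0,0,-0.01,10,0,0,0,0,0,0]
}}

```text
time: 20.98
position: [0.4953, 0.2497, 0.3539]
orientation: [-179.9, -0.5, 19.3]
contact_force: [-0.3, -0.7, -0.5]
gripper_width: 0.0191
```

Call:
{"fn": "step_arm", "kwargs": {
  "series": [10,0,0,0,0,0,0]
}}

```text
time: 21.1
position: [0.4955, 0.2491, 0.3539]
orientation: [-179.9, -0.5, 19.4]
contact_force: [0.2, -0.1, -2.3]
gripper_width: 0.0193
```

Call:
{"fn": "step_arm", "kwargs": {
  "series": [10,-0.004,0.07,-0.015,0.0018,0.0017,-0.007,10,0,0,0,0,0,0,10,0,0,0,0,0,0]
}}

```text
time: 21.48
position: [0.4954, 0.2676, 0.3496]
orientation: [-179.6, -0.3, 17.9]
contact_force: [-0.1, -0.3, -1.3]
gripper_width: 0.0191
```

Run:
```python
from h import *
s=ctrl.state();print(s['position'],s['orientation'],s['contact_force'])
shot('wrist','w9');A=cv2.imread('pics/w3.png');B=cv2.imread('pics/w9.png')
# regions: hook rod/foot, collar, stand top edges  (x0,y0,x1,y1) in full px
for n,(x0,y0,x1,y1) in dict(foot=(249,178,265,216),collar=(215,212,297,230),stand=(205,110,310,176)).items():
    r=cv2.matchTemplate(cv2.resize(B[y0-15:y1+15,x0-15:x1+15],None,fx=4,fy=4,interpolation=2),cv2.resize(A[y0:y1,x0:x1],None,fx=4,fy=4,interpolation=2),cv2.TM_CCOEFF_NORMED)
    _,m,_,l=cv2.minMaxLoc(r);print(n,m,(l[0]-60)/4,(l[1]-60)/4)
```

```text
[0.49542135 0.26756698 0.34961365] [-179.56572706   -0.30345728   17.94660101] [-0.13025265 -0.28370938 -1.32542182]
foot 0.8928157091140747 0.0 0.5
collar 0.9965580105781555 0.0 0.0
stand 0.9967712163925171 -3.25 0.75
```

Call:
{"fn": "step_arm", "kwargs": {
  "series": [10,-0.005,0.008,0,0,0,0,10,0,0,0,0,0,0]
}}

```text
time: 21.78
position: [0.494, 0.2694, 0.3498]
orientation: [-179.6, -0.3, 17.9]
contact_force: [-0.0, 0.5, -1.3]
gripper_width: 0.0193
```

Call:
{"fn": "step_arm", "kwargs": {
  "series": [10,0,0,-0.03,0,0,0,10,0,0,-0.05,0,0,0,10,0,0,-0.05,0,0,0,10,0,0,0,0,0,0]
}}

```text
time: 22.28
position: [0.4938, 0.269, 0.3083]
orientation: [-179.6, -0.3, 17.9]
contact_force: [0.0, -0.2, -1.3]
gripper_width: 0.0194
```

Call:
{"fn": "step_arm", "kwargs": {
  "series": [10,0.001,0.003,-0.02,0,0,0,10,0,0,-0.03,0,0,0,10,0,0,-0.04,0,0,0,10,0,0,0,0,0,0]
}}

```text
time: 22.78
position: [0.4942, 0.27, 0.2799]
orientation: [-179.6, -0.3, 17.9]
contact_force: [-0.3, 0.3, 0.0]
gripper_width: 0.0194
```

Call:
{"fn": "step_arm", "kwargs": {
  "series": [10,0,0,-0.05,0,0,0,10,0,0,-0.07,0,0,0,10,0,0,-0.06,0,0,0,10,0,0,-0.02,0,0,0,10,0,0,0,0,0,0]
}}

```text
time: 23.4
position: [0.4948, 0.2702, 0.2195]
orientation: [-179.6, -0.5, 17.9]
contact_force: [0.3, 0.7, -0.4]
gripper_width: 0.0196
```

Remaining 7.5 mm; the last millimetres slowly until the collar rests.

Call:
{"fn": "step_arm", "kwargs": {
  "series": [10,-0.002,0,-0.012,0,0,0,10,0,0,-0.008,0,0,0,10,0,0,0,0,0,0]
}}

```text
time: 23.78
position: [0.4945, 0.2704, 0.2144]
orientation: [-179.5, -0.6, 17.9]
contact_force: [0.3, -0.5, -0.7]
gripper_width: 0.0193
```

Call:
{"fn": "step_arm", "kwargs": {
  "series": [10,0,0,-0.004,0,0,0,10,0,0,0,0,0,0]
}}

```text
time: 24.02
position: [0.4946, 0.2705, 0.2133]
orientation: [-179.5, -0.6, 17.9]
contact_force: [0.4, 0.5, -1.2]
gripper_width: 0.0195
```

Call:
{"fn": "step_arm", "kwargs": {
  "series": [10,0,0,-0.004,0,0,0,10,0,0,0,0,0,0]
}}

```text
time: 24.28
position: [0.4946, 0.2705, 0.2121]
orientation: [-179.5, -0.6, 17.9]
contact_force: [0.8, 0.3, -1.3]
gripper_width: 0.0193
```

Call:
{"fn": "step_arm", "kwargs": {
  "series": [10,0,0,-0.003,0,0,0,10,0,0,0,0,0,0]
}}

```text
time: 24.52
position: [0.4947, 0.2705, 0.2116]
orientation: [-179.5, -0.6, 17.9]
contact_force: [-1.2, -0.8, -0.0]
gripper_width: 0.0192
```

Call:
{"fn": "step_arm", "kwargs": {
  "series": [10,0,0,-0.003,0,0,0,10,0,0,0,0,0,0]
}}

```text
time: 24.78
position: [0.4947, 0.2705, 0.2117]
orientation: [-179.5, -0.7, 17.9]
contact_force: [0.1, -1.0, -0.7]
gripper_width: 0.0191
```

Call:
{"fn": "step_arm", "kwargs": {
  "series": [10,0,0,-0.003,0,0,0,10,0,0,0,0,0,0]
}}

```text
time: 25.02
position: [0.4948, 0.2705, 0.2117]
orientation: [-179.5, -0.7, 17.9]
contact_force: [-0.3, -0.9, 0.1]
gripper_width: 0.0193
```

The height has stopped changing, so the collar rests on the stand. I'll release and rise.

Call:
{"fn": "step_arm", "kwargs": {
  "series": [30,0,0,0,0,0,0,50,0,0,0,0,0,0,85,0,0,0,0,0,0,85,0,0,0,0,0,0,85,0,0,0,0,0,0,85,0,0,0.05,0,0,0,85,0,0,0.15,0,0,0,85,0,0,0.2,0,0,0,85,0,0,0.06,0,0,0,85,0,0,0,0,0,0]
}}

```text
time: 26.28
position: [0.4942, 0.27, 0.3575]
orientation: [-179.5, -0.8, 17.9]
contact_force: [-0.2, -0.8, 0.9]
gripper_width: 0.0847
```

Run:
```python
from h import *
s=ctrl.state();print(s['position'],s['orientation'],s['contact_force'],s['gripper_width'])
shot('wrist','wA');shot('top','tA');a=cv2.imread('pics/wA.png');b=cv2.imread('pics/tA.png');
cv2.imwrite('pics/k.png',np.hstack([cv2.resize(a[84:284,156:356],(400,400),interpolation=cv2.INTER_CUBIC),cv2.resize(b[165:265,340:440],(400,400),interpolation=cv2.INTER_CUBIC)]))
```

```text
[0.49420745 0.27002824 0.35754736] [-179.46556176   -0.82723298   17.88420828] [-0.18170014 -0.84461644  0.88341031] 0.08467204929151675
```

View pics/k.png

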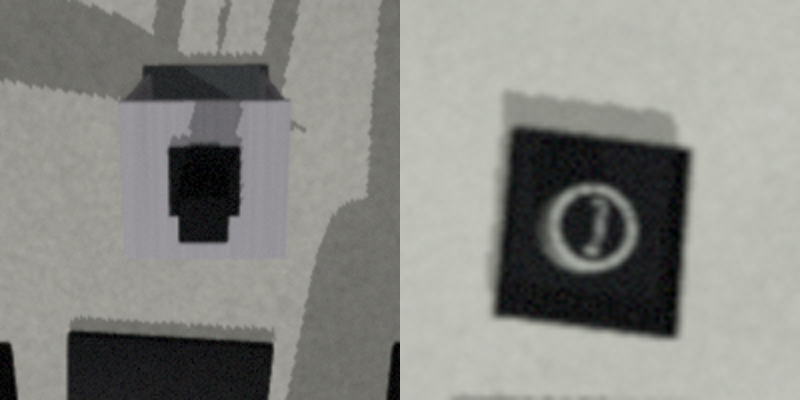

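The hook hangs in its slot as found (collar at (205,180), squared to the stand). The cartridge stands upright in the middle of the tray at (593,228). The gripper touches nothing, so I'm handing in.

```bash
python3 -c "
from rig import ctrl
print(ctrl.job_done())"
```

```text
the job is handed in; nothing more can be done
None
```

The job is done and handed in. The spent cartridge stands upright in the black tray, unhooked, and the black hook is back in its stand.

- **Moves:** I slid the hook's foot under the leaning bail and pulled the bail upright. I then drew the cartridge out, set it down slowly, unhooked it, and put the hook back until its collar rested on the stand.
- **Forces:** The highest pull I read was about 10 N. I only read the force at the end of each move, so a short peak in between could have been missed.
- **Last checks:** The final pictures show the collar square on the stand with the foot in the slot, and the cartridge near the middle of the tray. The gripper is open and well clear, with wrist force close to zero. The robot's clock read about 26 s of the 72 s allowed.
- **Disagreements:** The move to the tray overshot by about 15 mm, which I corrected before lowering. The camera put the hook about 2 mm off from the arm's own position, so I allowed for that when hooking the bail. I had no picture of the other things on the bench at the end, but felt no unexpected contact.

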